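# Seat the sharpening stone in its bench holder: press down, slide under the leaf spring

### The arm

A 7-joint arm with a two-finger parallel gripper is mounted at the origin on a cart in front of the work surface, level with it; the furniture and walls round the work are solid. World frame = base frame: x ahead of the robot, y to its left, z up, the work surface at z = 0. Lengths are in m, angles in rad, forces in N, time in s.
With the tool pointing down it reaches from about 0.35 to 0.9 m from the base axis. Payload 8.1 kg.
Tool frame: the origin (TCP) lies midway between the tips of the shut fingers; the grasp point (between the pads) lies 19 mm behind it; z points along the fingers, y is the line along which they close (so a half turn about z gives the same grasp; the last joint's range is limited). The gripper opens to 92 mm and grips with 3 to 60 N. Pads are 19 mm wide; open, the fingers measure 130 mm over their backs; the gripper's body (75 mm by 190 mm) begins 47 mm behind the grasp point.
Start: joints at [1.018, 0.434, 0.025, 1.573, -0.012, 1.134, -0.075], TCP at [0.272, -0.563, 0.227] pointing down, gripper open.
Joint ranges: [-2.62, 2.62], [-0.44, 2.09], [-1.27, 1.32], [0.08, 2.57], [-1.32, 4.46], [0.12, 2], [-2.74, 2.74]. Speed limits (rad/s): [2.22, 2.22, 3.01, 3.01, 3.14, 3.14, 3.14].

### API

Orientations are given as a rotation vector (axis times angle).
In Python, from cell import observe, get_image, camera_model, sign_off, recognise, silhouettes gives the robot as it stands.
- The arm moves only by the tool apply_moves, never from a script. Its argument "motion" is a list of rows, each an object of numbers: "x", "y", "z": the shift along the world's x, y, z in cm; "yaw": the turn about the world's z in degrees; "hand": the opening, from -1 (shut) to 1 (fully open), so that 0 is half open. In form: [{"x": .., "y": .., "z": .., "yaw": .., "hand": ..}, ...]. A call has 1 to 10 rows; each row is the pose to reach, as a shift and turn from the pose commanded when the call began; what a row does not reach only later rows make up. A row lasts 1/8 s, in which the tool goes at most 62.5 mm and 10.7 degrees, less where a joint would pass 70% of its speed; a pose out of reach is approached as far as the arm can. A call with a gripper value outside its range is refused whole. The fingers move at their own pace and stop on an object; "newtons" is the grip in N (left out, the last holds). Time passes only in rows, so rows that repeat a pose let the fingers close. It gives the time, the measured TCP pose, the force, the opening and the grip force at its end, in the units of the state.
- observe(): the state, without advancing time (a new reading comes with each control period).
- get_image(name): name is "side" or "top" or "wrist"; returns the picture (480x640x3 uint8, blue, green, red); there is no depth.
- camera_model(name): a dict with "camera_matrix" (3x3 intrinsics, pixels), "T" (4x4, takes a point from camera to world coordinates). Camera axes: x right, y up, looking along -z (the intrinsics and any distortion apply to the point x, -y, -z); pixel columns grow to the right and rows downward; lengths in m; the calibration is good to about 2 mm. A picture is of the moment at which its call begins: read the wrist's pose just before it. camera_model takes no time and is no camera call; for the wrist camera it gives the pose at the moment of the call.
- sign_off(): hands the job in; it is judged then, once.
Trained networks look in the newest picture that a camera, given by its name, has taken for a name from the list of things; names that differ only in an ending like _2 or _b are one class to them, and where a whole thing is asked for, a point or a joint stands for the part that bears it (a point fixed in the world has none). Each returns a list of dicts, best first, with "p" (0 to 1); they miss things now and then, are a little off and sometimes report something else, mostly with a low value. They report only what shows in the picture. A call takes as long as a camera call.
- recognise(query, camera): "rect" ([left, top, right, bottom] in pixels, round what is visible of it).
- silhouettes(query, camera): "mask" (480x640 bool, what is visible of it) and "rect" ([left, top, right, bottom] in pixels, round what is visible of it).
The state is a dict: "clock": time; "joints": joint angles; "dq": joint speeds; "joint_efforts": joint torques, N m; "position": TCP position; "ee_rot": TCP orientation; "force": force on the tool from outside, world axes, zero at the start; "ft_torque": the same for the moment, N m; "width": opening from 0.0 (shut) to 1.0 (fully open); "gripper_force": force on a finger pad.
Only numpy, scipy, OpenCV 4.12 (cv2) and the standard library are available. Lean on these libraries where they do the work, as an engineer would, in place of code of your own. Each camera call takes 0.05 s, during which the arm holds its last target. There are 200 camera calls.

### The job

The sharpening stone, fixed on its dark steel carrier plate, lies loose on the sprung bed of the wooden holder, just short of the grey keeper at the holder's far end. With the fingertips press the plate down firmly on its ribbed thumb ledge, and while it is held down push it along the holder until the plate's tongue has passed under the keeper's lips and leaf spring and meets the end stop; then let the bed spring back up, so that the keeper holds the plate home, and take the hand clear. Do not pick the stone up, and leave the tools round it where they are.

Things in the scene. Friction and masses are not known exactly. Their poses are not given: they have to be found in the camera images.
- holder: Stone holder, fixed to the bench: beech base 340 x 112 x 12 mm with a sprung aluminium bed, two guide rails (44 mm high, x = -70 to +60 mm) and at the far end a grey keeper (46 mm high over its screws). Origin on the bench, x = the sliding direction, toward the keeper; the base spans x = -175 to +165 mm.
- lips (a point): Middle of the keeper's front, under its two fixed lips: 90 mm ahead of the holder's origin, 37 mm above the bench, axes as the holder's. The lips are square in front; with the bed up the plate's top (40 mm) is 3 mm too high and butts against them. The leaf spring hangs between the lips.
- end_stop (a point): Point on the keeper's end stop, 115 mm ahead of the holder's origin, 37 mm above the bench, axes as the holder's. The tongue's tip meets it when the plate is home. At the start the tip is 32 to 50 mm short of it.
- bed (a joint): How far the sprung bed is down, m: 0 = up, 0.007 = bottomed. It rises by itself and stays level wherever it is pressed. With the stone on it, it takes about 6 N of press to start, 9 N at 3 mm, 13 N to bottom it. With the plate held under the keeper it rests at about 0.003.
- leaf (a joint): How far the keeper's leaf spring (steel strip 26 mm wide with a turned-up nose) is bent up, rad: 0 = free, its bend then 31.5 mm above the bench; about 0.15 with the plate home and risen under the lips. It presses on the tongue with 2 to 3 N.
- ledge (a point): Centre of the thumb ledge: ribbed flat top, 50 mm long (x) and 60 mm wide, of the near end of the loose dark plate. Axes: x toward the tongue, z up. 25 mm ahead a 10 mm high steel bar crosses the plate, and from 29 mm on stands the stone, its top 25 mm above the ledge: a fingertip can push against them. Ledge 40 mm above the bench with the bed up, 33 mm with it bottomed.
- tongue_tip (a point): Middle of the far top edge of the same plate, 215 mm ahead of the ledge's centre: the end of its bare tongue, 32 mm long, which goes under the keeper.
- carrier: Dark steel carrier plate 240 x 60 x 6 mm with the grey and red stone (150 x 50 x 25 mm) fixed on it; about 0.6 kg together, friction on the bed's nylon glides about 0.2; it slides with 1.7 mm of play at each guide rail. Origin on its underside at the tongue's tip; axes as point ledge.
- edge_iron: Loose bystander: edge iron with wooden handle, 26 x 160 x 26 mm, lying left of the holder. Origin at its underside.
- flask: Loose bystander: white round flask with a blue cone cap, 81 mm across, 222 mm high, standing left of the keeper. Origin at its underside.
- cork: Loose bystander: cork block 85 x 55 x 30 mm, lying right of the holder. Origin at its underside.

How it is judged:
By the outcome, as a careful person would: the job done as asked, in the order asked, and still so for the second after the job is handed in, with the robot touching nothing.
It also fails if it takes over 38 s, if anything falls off the work surface, if the arm or the gripper's body presses on something with over 40 N, if the wrist force passes 120 N, or if a joint passes its speed limit or range.

## Working session

There is one attempt and no reset: what is moved stays moved. The work goes in short steps, Python scripts to look and compute and a tool call to move; the robot and the scene stay as the last step left them, time stands still between calls to the robot, and variables do not carry over. Pictures are saved under pics/ and viewed, at most 10 in all, crops included, and the job is handed in when it is done.

Besides the shell and the picture viewer there is one more tool, called after "Request:" by a JSON object that holds its "op" and its "data", one argument or row to a line. apply_moves: Moves the arm, as the interface text tells. Its arguments: {"type":"object","properties":{"motion":{"type":"array","items":{"type":"object","properties":{"x":{"type":"number"},"y":{"type":"number"},"z":{"type":"number"},"yaw":{"type":"number"},"hand":{"type":"number"}}}},"newtons":{"type":"number"}},"required":["motion"]}

```bash
mkdir -p pics
cat > h.py <<'E'
import numpy as np, cv2
from cell import *
def snap(n,f):
    im=get_image(n); cv2.imwrite(f'pics/{f}.png',im); return im
def ray(n,u,v):
    m=camera_model(n);K=np.array(m["camera_matrix"]);T=np.array(m["T"])
    d=np.linalg.inv(K)@[u,v,1]; d=np.array([d[0],-d[1],-d[2]])
    return T[:3,3],T[:3,:3]@d
def onz(n,u,v,z):
    o,d=ray(n,u,v); return o+d*(z-o[2])/d[2]
def proj(n,P):
    m=camera_model(n);K=np.array(m["camera_matrix"]);T=np.array(m["T"])
    c=T[:3,:3].T@(np.array(P)-T[:3,3]); c=K@[c[0],-c[1],-c[2]]; return c[:2]/c[2]
E
python3 - <<'E'
from h import *
s=observe();print(s['clock'],s['position'],s['ee_rot'],s['force'],s['width'])
print(camera_model('top'))
for n in ('top','side'):
    snap(n,n+'0')
    for q in ('carrier','holder','ledge','edge_iron','flask','cork'):
        r=silhouettes(q,n)[:2]
        for a in r:
            ys,xs=np.where(a['mask']); c=cv2.minAreaRect(np.c_[xs,ys].astype(np.float32))
            print(n,q,round(a['p'],2),a['rect'],cv2.boxPoints(c).round(1).tolist())
E
```

```text
0.0 [ 0.27143492 -0.56240075  0.22594415] [-3.06106205e+00 -7.00043537e-01  7.94649445e-04] [ 0.04987718 -0.36487457 -0.5378949 ] 0.9982388848862389
{'camera_matrix': array([[578.42154765,   0.        , 318.1112351 ],
       [  0.        , 578.42154765, 240.24828237],
       [  0.        ,   0.        ,   1.        ]]), 'T': array([[ 0.00483566,  0.99324779, -0.1159114 ,  0.49356291],
       [-0.99997914,  0.00529926,  0.00369172,  0.19813789],
       [ 0.00428104,  0.11589113,  0.9932527 ,  1.03393011],
       [ 0.        ,  0.        ,  0.        ,  1.        ]])}
top carrier 0.97 [304.8, 183.3, 370.0, 326.5] [[301.6000061035156, 190.0], [336.29998779296875, 181.5], [369.20001220703125, 316.20001220703125], [334.5, 324.70001220703125]]
top carrier 0.68 [377.8, 188.5, 411.6, 240.6] [[377.0, 190.0], [410.0, 190.0], [410.0, 240.0], [377.0, 240.0]]
top holder 0.64 [278.8, 131.7, 383.7, 332.0] [[275.29998779296875, 144.8000030517578], [337.1000061035156, 129.8000030517578], [382.6000061035156, 316.5], [320.70001220703125, 331.5]]
top ledge 0.95 [301.3, 183.3, 367.6, 323.2] [[301.6000061
[... 1369 characters left out ...]
e ledge 0.2 [338.5, 313.8, 405.8, 359.6] [[333.8999938964844, 355.0], [335.8999938964844, 310.29998779296875], [405.20001220703125, 313.3999938964844], [403.29998779296875, 358.0]]
side edge_iron 0.82 [232.3, 234.1, 328.2, 264.5] [[230.89999389648438, 250.89999389648438], [324.70001220703125, 226.39999389648438], [328.6000061035156, 241.10000610351562], [234.6999969482422, 265.6000061035156]]
side flask 0.91 [352.8, 109.5, 399.2, 250.1] [[348.29998779296875, 247.1999969482422], [355.6000061035156, 108.5], [405.8999938964844, 111.19999694824219], [398.6000061035156, 249.8000030517578]]
side cork 0.67 [336.4, 310.6, 407.8, 360.7] [[334.0, 311.0], [403.0, 311.0], [403.0, 357.0], [334.0, 357.0]]
```

View pics/top0.png

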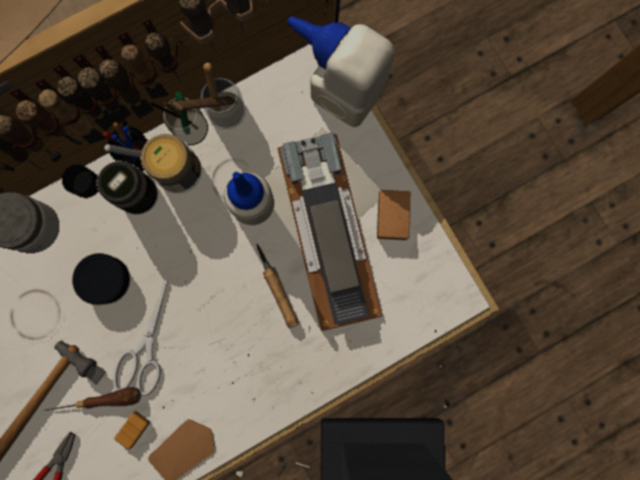

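View pics/side0.png

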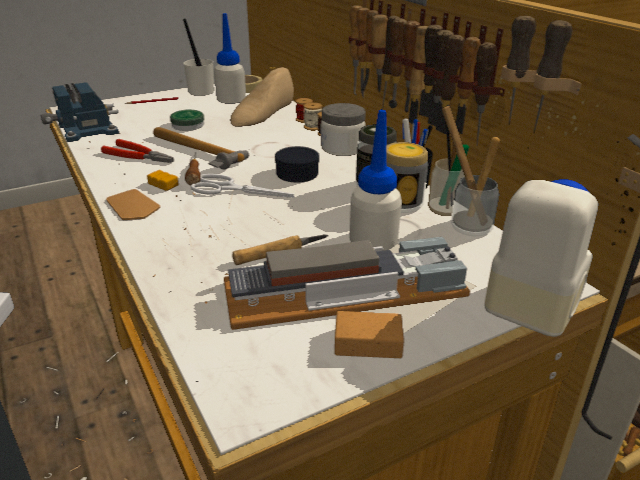

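Top view: holder runs from its near end (~351,324) to the keeper (~310,150), ledge at ~(350,305), flask at (245,195), cork at (394,215). The side view agrees.

Run:
```python
from h import *
p=lambda u,v,z:onz('top',u,v,z)
a,b=p(334.3,325.3,.04),p(369.4,316.8,.04); print('plate near corners',a,b,np.linalg.norm(a-b))
c,d=p(320.6,331.7,.012),p(382.6,316.8,.012); print('base near',c,d,np.linalg.norm(c-d))
e,f=p(275.4,145,.0),p(337.4,130,.0)
m=(a+b)/2; n=(c+d)/2
for v in(a-b,c-d): print('yaw',np.degrees(np.arctan2(-v[0],v[1])))
# direction from base side edges
v=p(275.4,145,.03)-c;print('yaw long',np.degrees(np.arctan2(v[1],v[0])),np.linalg.norm(v))
v=p(301.6,190,.05)-a;w=p(336.6,181.4,.05)-b
for v in(v,w):print('yaw plate',np.degrees(np.arctan2(v[1],v[0])),np.linalg.norm(v))
print('mid',m,n)
im=cv2.imread('pics/top0.png')[120:345,240:420]
cv2.imwrite('pics/crop.png',cv2.resize(im,None,fx=2.6,fy=2.6,interpolation=cv2.INTER_CUBIC))
```

```text
plate near corners [0.46404387 0.16620164 0.04      ] [0.47866488 0.10639462 0.04      ] 0.06156827790113637
base near [0.45203552 0.18921516 0.012     ] [0.47835557 0.08066796 0.012     ] 0.11169261396118053
yaw 13.737641835340076
yaw 13.62977561327273
yaw long 14.006883264241097 0.3396343869906343
yaw plate 13.882386267122577 0.23888628822335592
yaw plate 13.66138421225748 0.23957359744143467
mid [0.47135438 0.13629813 0.04      ] [0.46519554 0.13494156 0.012     ]
```

View pics/crop.png

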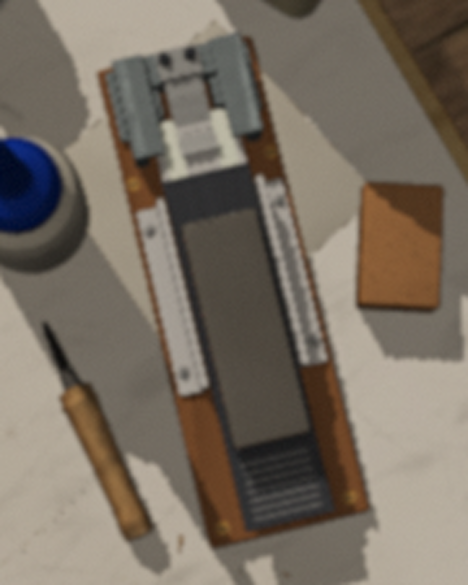

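Crop confirms the layout: the ledge's ribs lie at the near end, the bar ahead of them, and the tongue short of the keeper's lips. The estimates agree: yaw 13.7°, plate near end at (0.471, 0.136), gap to the stop about 44 mm. I'll move above the ledge.

Request:
{"op": "apply_moves", "data": {
  "motion": [
    {"x": 23.3,"y": 70.8,"z": -3,"yaw": -12.1,"hand": -1},
    {"x": 23.3,"y": 70.8,"z": -3,"yaw": -12.1,"hand": -1},
    {"x": 23.3,"y": 70.8,"z": -3,"yaw": -12.1,"hand": -1},
    {"x": 23.3,"y": 70.8,"z": -3,"yaw": -12.1,"hand": -1},
    {"x": 23.3,"y": 70.8,"z": -3,"yaw": -12.1,"hand": -1},
    {"x": 23.3,"y": 70.8,"z": -3,"yaw": -12.1,"hand": -1},
    {"x": 23.3,"y": 70.8,"z": -3,"yaw": -12.1,"hand": -1},
    {"x": 23.3,"y": 70.8,"z": -3,"yaw": -12.1,"hand": -1},
    {"x": 23.3,"y": 70.8,"z": -3,"yaw": -12.1,"hand": -1},
    {"x": 23.3,"y": 70.8,"z": -3,"yaw": -12.1,"hand": -1}
  ]
}}

```text
clock: 1.95
position: [0.4675, 0.0322, 0.2019]
ee_rot: [3.119, 0.373, 0.002]
force: [0.3, -0.9, 1.2]
width: 0.01
gripper_force: 0.0
```

Request:
{"op": "apply_moves", "data": {
  "motion": [
    {"x": 3.8,"y": 11.2,"z": -8,"hand": -1},
    {"x": 3.8,"y": 11.2,"z": -8,"hand": -1},
    {"x": 3.8,"y": 11.2,"z": -8,"hand": -1},
    {"x": 3.8,"y": 11.2,"z": -8,"hand": -1}
  ]
}}

```text
schema error: expected keys x, y, z, yaw, hand
```

Run:
```python
from h import *
s=observe();print(s['clock'],s['position'],s['ee_rot'],s['force'],s['width'])
snap('wrist','w1');snap('side','s1')
L=np.array([.4714,.1363,.04]);u=np.array([.9715,.2368,0]);v=np.array([-.2368,.9715,0])
for n in('wrist','side'):
  print(n,[proj(n,L+u*a+v*b).round(0).tolist() for a,b in((0,.03),(0,-.03),(.05,.03),(.05,-.03))],proj(n,s['position']).round())
a=cv2.imread('pics/w1.png');b=cv2.imread('pics/s1.png')[150:390,160:520]
cv2.imwrite('pics/ws1.png',np.vstack([cv2.resize(a,(400,300)),cv2.resize(b,(400,267))]))
```

```text
1.95 [0.46751625 0.03218388 0.20192737] [3.11909961e+00 3.73006213e-01 1.71560404e-03] [ 0.29402833 -0.94831162  1.16316729] 0.010011639822811396
wrist [[187.0, 197.0], [251.0, 198.0], [182.0, 141.0], [249.0, 142.0]] [331. 298.]
side [[227.0, 268.0], [231.0, 293.0], [262.0, 264.0], [268.0, 288.0]] [199. 213.]
```

View pics/ws1.png

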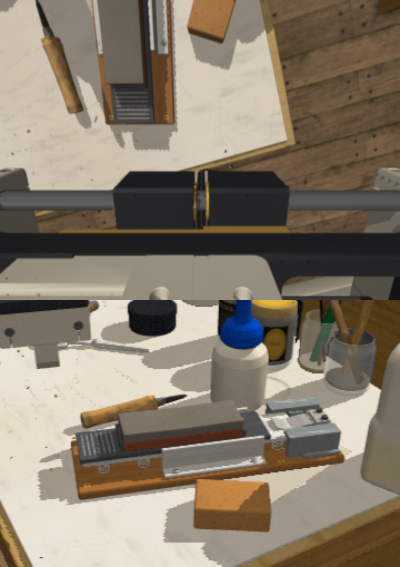

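Wrist and side views: the ledge's near edge sits where projected (wrist about (187..251, 197)), so the estimate holds. Resending the move with all the keys.

Request:
{"op": "apply_moves", "data": {
  "motion": [
    {"x": 3.8,"y": 11.2,"z": -9,"yaw": 0,"hand": -1},
    {"x": 3.8,"y": 11.2,"z": -9,"yaw": 0,"hand": -1},
    {"x": 3.8,"y": 11.2,"z": -9,"yaw": 0,"hand": -1},
    {"x": 3.8,"y": 11.2,"z": -12,"yaw": 0,"hand": -1},
    {"x": 3.8,"y": 11.2,"z": -12,"yaw": 0,"hand": -1}
  ]
}}

```text
clock: 2.68
position: [0.5035, 0.1414, 0.08]
ee_rot: [3.118, 0.374, -0.007]
force: [-0.9, -0.9, -0.7]
width: 0.004
gripper_force: 0.0
```

Run:
```python
from h import *
s=observe();print(s['clock'],s['position'],s['ee_rot'],s['force'],s['width'])
a=snap('wrist','w2');b=snap('side','s2')[150:390,160:520]
L=np.array([.4714,.1363,.04]);u=np.array([.9715,.2368,0]);v=np.array([-.2368,.9715,0])
d=np.array(s['position'])-L;print('along',d@u,'across',d@v)
cv2.imwrite('pics/ws2.png',np.vstack([cv2.resize(a,(400,300)),cv2.resize(b,(400,267))]))
```

```text
2.675 [0.50347249 0.14138402 0.07996688] [ 3.11805816  0.37401805 -0.00651305] [-0.88624506 -0.8832906  -0.66216678] 0.0035802264690563248
along 0.032362322181721886 across -0.0026556369906566117
```

View pics/ws2.png

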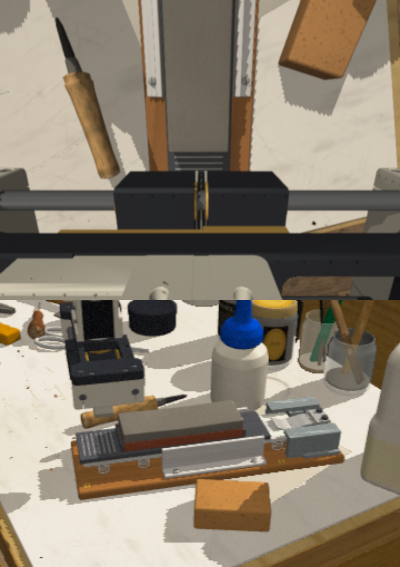

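Wrist and side views: the fingers are above the ledge, right behind the bar and 2–3 mm off-centre. Descending.

Request:
{"op": "apply_moves", "data": {
  "motion": [
    {"x": -0.1,"y": 0.2,"z": -2.5,"yaw": 0,"hand": -1},
    {"x": -0.1,"y": 0.2,"z": -3.4,"yaw": 0,"hand": -1},
    {"x": -0.1,"y": 0.2,"z": -3.8,"yaw": 0,"hand": -1},
    {"x": -0.1,"y": 0.2,"z": -4.1,"yaw": 0,"hand": -1},
    {"x": -0.1,"y": 0.2,"z": -4.1,"yaw": 0,"hand": -1}
  ]
}}

```text
clock: 3.4
position: [0.5041, 0.1443, 0.0409]
ee_rot: [3.119, 0.374, 0.001]
force: [-0.7, -0.1, -0.0]
width: 0.006
gripper_force: 0.0
```

Request:
{"op": "apply_moves", "data": {
  "motion": [
    {"x": 0,"y": 0,"z": -0.3,"yaw": 0,"hand": -1},
    {"x": 0,"y": 0,"z": -0.6,"yaw": 0,"hand": -1},
    {"x": 0,"y": 0,"z": -0.9,"yaw": 0,"hand": -1},
    {"x": 0,"y": 0,"z": -0.9,"yaw": 0,"hand": -1}
  ]
}}

```text
clock: 3.9
position: [0.5044, 0.1444, 0.0331]
ee_rot: [3.119, 0.374, 0.002]
force: [-4.1, -1.9, 18.5]
width: 0.005
gripper_force: 9.2
```

Bed bottomed at 18 N. Press a touch more and start pushing.

Request:
{"op": "apply_moves", "data": {
  "motion": [
    {"x": 0,"y": 0,"z": -0.15,"yaw": 0,"hand": -1},
    {"x": 0.29,"y": 0.07,"z": -0.15,"yaw": 0,"hand": -1},
    {"x": 0.58,"y": 0.14,"z": -0.15,"yaw": 0,"hand": -1},
    {"x": 0.87,"y": 0.21,"z": -0.15,"yaw": 0,"hand": -1},
    {"x": 1.17,"y": 0.28,"z": -0.15,"yaw": 0,"hand": -1},
    {"x": 1.46,"y": 0.36,"z": -0.15,"yaw": 0,"hand": -1},
    {"x": 1.75,"y": 0.43,"z": -0.15,"yaw": 0,"hand": -1},
    {"x": 1.94,"y": 0.47,"z": -0.15,"yaw": 0,"hand": -1}
  ]
}}

```text
clock: 4.9
position: [0.5212, 0.149, 0.0328]
ee_rot: [3.118, 0.375, -0.004]
force: [-19.3, -4.1, 45.0]
width: 0.009
gripper_force: 22.5
```

Run:
```python
from h import *
s=observe();print(s['clock'],s['position'],s['force'],s['ft_torque'])
a=snap('wrist','w3');b=snap('side','s3')[190:340,200:480]
cv2.imwrite('pics/ws3.png',np.vstack([cv2.resize(a,(360,270)),cv2.resize(b,(560,300))[:, :360]*0+cv2.resize(b,(360,300))]))
cv2.imwrite('pics/ws3.png',cv2.resize(b,(784,420),interpolation=cv2.INTER_CUBIC))
```

```text
4.9 [0.52120598 0.14898579 0.0327608 ] [-19.30769517  -4.10635361  44.9842553 ] [-1.05575448  4.33064509 -0.02713202]
```

View pics/ws3.png

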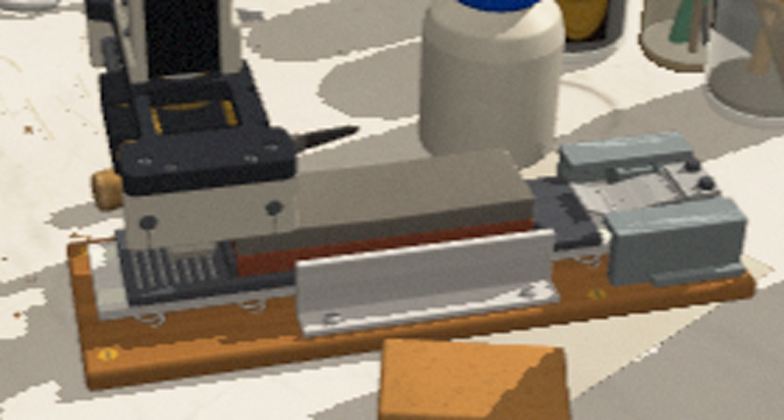

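Side view: the bed is down, the plate has slid about 15 mm and its tongue is entering the keeper. I'll ease the press a little and continue.

Request:
{"op": "apply_moves", "data": {
  "motion": [
    {"x": 0.1,"y": 0.02,"z": 0.07,"yaw": 0,"hand": -1},
    {"x": 0.39,"y": 0.09,"z": 0.07,"yaw": 0,"hand": -1},
    {"x": 0.68,"y": 0.17,"z": 0.07,"yaw": 0,"hand": -1},
    {"x": 0.97,"y": 0.24,"z": 0.07,"yaw": 0,"hand": -1},
    {"x": 1.26,"y": 0.31,"z": 0.07,"yaw": 0,"hand": -1},
    {"x": 1.46,"y": 0.36,"z": 0.07,"yaw": 0,"hand": -1}
  ]
}}

```text
clock: 5.75
position: [0.5349, 0.1523, 0.0329]
ee_rot: [3.117, 0.375, -0.007]
force: [-18.8, -4.1, 37.4]
width: 0.008
gripper_force: 18.8
```

Request:
{"op": "apply_moves", "data": {
  "motion": [
    {"x": 0.24,"y": 0.06,"z": 0,"yaw": 0,"hand": -1},
    {"x": 0.49,"y": 0.12,"z": 0,"yaw": 0,"hand": -1},
    {"x": 0.73,"y": 0.18,"z": 0,"yaw": 0,"hand": -1},
    {"x": 0.92,"y": 0.22,"z": 0,"yaw": 0,"hand": -1},
    {"x": 1.07,"y": 0.26,"z": 0,"yaw": 0,"hand": -1}
  ]
}}

```text
clock: 6.38
position: [0.5463, 0.1551, 0.033]
ee_rot: [3.118, 0.375, -0.005]
force: [-16.4, -5.0, 35.5]
width: 0.004
gripper_force: 18.0
```

Run:
```python
from h import *
s=observe();print(s['clock'],s['position'],s['force'])
b=snap('side','s4')[190:340,200:480]
cv2.imwrite('pics/ws4.png',cv2.resize(b,(784,420),interpolation=cv2.INTER_CUBIC))
```

```text
6.375 [0.54631866 0.15511158 0.03300705] [-16.43069493  -5.03298146  35.54488327]
```

View pics/ws4.png

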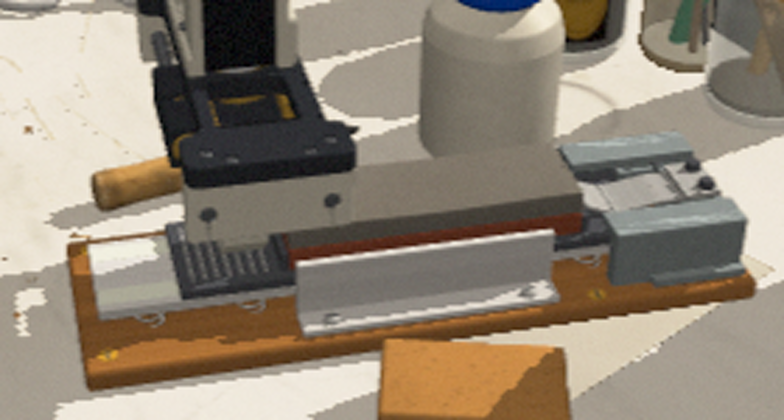

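Side view: the tongue is under the keeper and the plate needs only a few more millimetres. I'll continue slowly until the force rises.

Request:
{"op": "apply_moves", "data": {
  "motion": [
    {"x": 0.15,"y": 0.03,"z": 0,"yaw": 0,"hand": -1},
    {"x": 0.29,"y": 0.07,"z": 0,"yaw": 0,"hand": -1},
    {"x": 0.44,"y": 0.1,"z": 0,"yaw": 0,"hand": -1}
  ]
}}

```text
clock: 6.8
position: [0.5468, 0.1552, 0.0328]
ee_rot: [3.116, 0.375, -0.016]
force: [-32.6, -8.1, 52.4]
width: 0.006
gripper_force: 26.4
```

Force rose to 33 N at 43.6 mm of travel, against 44 predicted, so the tongue is at the stop. Now let the bed rise, keeping a light forward push.

Request:
{"op": "apply_moves", "data": {
  "motion": [
    {"x": -0.2,"y": -0.05,"z": 0.05,"yaw": 0,"hand": -1},
    {"x": -0.2,"y": -0.05,"z": 0.15,"yaw": 0,"hand": -1},
    {"x": -0.2,"y": -0.05,"z": 0.3,"yaw": 0,"hand": -1},
    {"x": -0.2,"y": -0.05,"z": 0.45,"yaw": 0,"hand": -1},
    {"x": -0.2,"y": -0.05,"z": 0.6,"yaw": 0,"hand": -1},
    {"x": -0.2,"y": -0.05,"z": 0.7,"yaw": 0,"hand": -1}
  ]
}}

```text
clock: 7.55
position: [0.5514, 0.1558, 0.038]
ee_rot: [-3.119, -0.374, -0.001]
force: [0.7, -0.9, -0.1]
width: 0.008
gripper_force: 0.0
```

Run:
```python
from h import *
s=observe();print(s['clock'],s['position'],s['force'])
b=snap('side','s5')[190:340,200:480]
cv2.imwrite('pics/ws5.png',cv2.resize(b,(784,420),interpolation=cv2.INTER_CUBIC))
```

```text
7.55 [0.55138308 0.15581744 0.03798807] [ 0.70077813 -0.94853094 -0.07566535]
```

View pics/ws5.png

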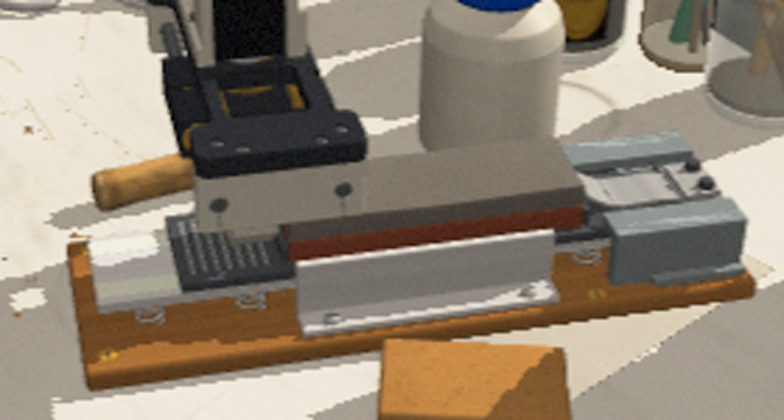

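Side view: the bed has risen with the plate held under the keeper, and the fingers are free (about 0 N). Lifting clear.

Request:
{"op": "apply_moves", "data": {
  "motion": [
    {"x": -0.2,"y": 0,"z": 2,"yaw": 0,"hand": -1},
    {"x": -0.2,"y": 0,"z": 6,"yaw": 0,"hand": -1},
    {"x": -0.5,"y": -1,"z": 12,"yaw": 0,"hand": -1},
    {"x": -4,"y": -6,"z": 16,"yaw": 0,"hand": -1},
    {"x": -8,"y": -11,"z": 16,"yaw": 0,"hand": -1},
    {"x": -10,"y": -16,"z": 16,"yaw": 0,"hand": -1},
    {"x": -12,"y": -21,"z": 16,"yaw": 0,"hand": -1},
    {"x": -12,"y": -21,"z": 16,"yaw": 0,"hand": -1},
    {"x": -12,"y": -21,"z": 16,"yaw": 0,"hand": -1}
  ]
}}

```text
clock: 8.72
position: [0.4316, -0.054, 0.198]
ee_rot: [-3.119, -0.373, -0.002]
force: [0.6, -0.2, -0.5]
width: 0.004
gripper_force: 0.0
```

Run:
```python
from h import *
s=observe();print(s['clock'],s['position'],s['force'])
t=snap('top','t6');b=snap('side','s6')
for q in('carrier','holder'):
    a=silhouettes(q,'top')[0]; ys,xs=np.where(a['mask'])
    c=cv2.boxPoints(cv2.minAreaRect(np.c_[xs,ys].astype(np.float32)));c=c[np.argsort(-c[:,1])][:2];z=.037 if q=='carrier' else .012
    m=sum(onz('top',*k,z) for k in c)/2; print(q,c,m)
    if q=='carrier': P=m
u=np.array([.9715,.2368,0]);print('near end from holder origin', (P-np.array([.46520,.13494,0]))@u-.175)
a=cv2.resize(t[120:345,240:420],(384,480),interpolation=cv2.INTER_CUBIC);c=cv2.resize(b[200:350,330:480],(400,480)[::1],interpolation=cv2.INTER_CUBIC)
cv2.imwrite('pics/f6.png',np.hstack([a,c]))
```

```text
8.725 [ 0.43161063 -0.05402691  0.1980335 ] [ 0.57121095 -0.24037289 -0.52299262]
carrier [[328.2944  299.79105]
 [362.34494 291.57193]] [0.51436955 0.14724134 0.037     ]
holder [[320.47064 331.88235]
 [383.0589  316.2353 ]] [0.46553022 0.13464752 0.012     ]
near end from holder origin -0.12431882149252785
```

View pics/f6.png

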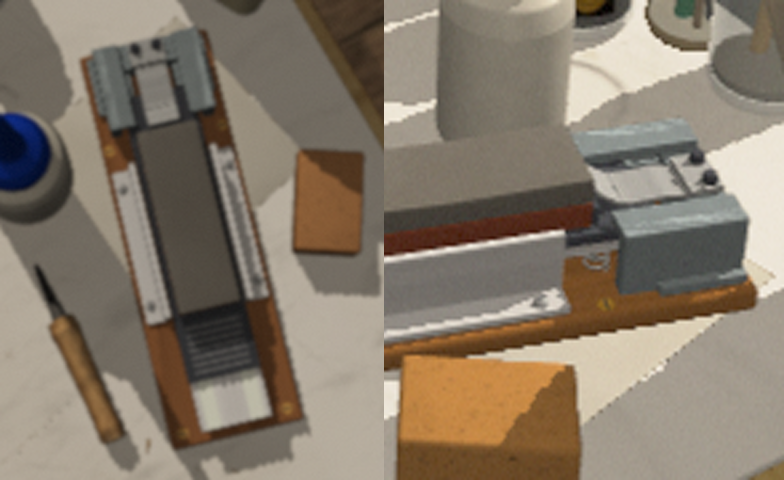

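The plate's near end is at -124 mm; -125 mm is home, so the tongue is against the stop. The views show the tongue under the keeper and the other tools not moved.

```bash
python3 -c "
from cell import sign_off;print(sign_off())"
```

```text
the job is handed in; nothing more can be done
None
```

The plate was pressed down and pushed home to the end stop, the bed sprang back up so the keeper holds it, the hand is clear, the tools beside it look unmoved, and the job was handed in at about 9 s.

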